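# Proof-pull a brush's hanging ring to the green mark

### The job

Proof-test the hanging ring of the brush on the pull-test board: take from the rack the pin that fits the ring's hole, the middle size of the three, and drop it fully home through the gauge's fork and the ring between its plates. Then draw the gauge out by its handle until the black pointer stands in the green band, never into the red, and finish while still holding the handle there with the ring under load. Leave the other two pins in the rack and the things lying about where they are.

Things in the scene. Friction and masses are not known exactly. Their poses are not given: they have to be found in the camera images.
- test_board: pull-test board, fixed to the table, 335 x 88 mm plywood 16 mm thick. Its origin lies on the table under the centre of the brush's hanging ring. Its x axis points from the ring along the clamped wooden brush (brush from 24 to 252 mm, clamp knobs at x 86 mm reach 81 mm above the table); the blue gauge lies on the -x side and is drawn out to -x; z up
- hanging_ring: brass hanging ring, fast in the end of the clamped brush's handle, lying level, 8 mm thick, 30 mm outside, hole 14.5 mm; its middle is 46.5 mm above the table. The body's origin is the board's origin, on the table under the hole
- coupling (a point): centre of the pin hole at the top face of the gauge's steel fork, 57.5 mm above the table; fixed to the board, does not move with the fork. The fork is two level plates 27 mm wide, 6 mm thick, round the ring with 1 mm play; their 14.5 mm holes (chamfer 1.5 mm) stand over the ring's hole while the gauge is home, as at the start. 19 mm of air below the fork
- pin_medium: the pin that fits: round steel pin, shank 12.5 mm thick and 32 mm long with a tapered foot (last 6 mm), dark knurled head 29 mm across and 27 mm high, 110 g. Origin: on the axis at the underside of the head; z up along the pin. Stands head up in the rack; fully home, its head's underside rests on the fork
- pin_small: too thin look-alike: shank 9.5 mm, head 25 mm across, 27 mm high; must stay in the rack. Origin under its head
- pin_large: too thick look-alike: shank 16 mm, head 33 mm across, 27 mm high; must stay in the rack. Origin under its head
- pin_rack: wooden rack, fixed to the table, 60 x 200 mm, its top 48 mm above the table, origin on the table under its centre; three 17.5 mm holes in a row along its y axis at y = -60, 0 and 60 mm, one pin in each, in any order; the heads rest on its top
- gauge_slide (a joint): how far the gauge's housing with handle and scale is drawn out from home, m: 0 home (start), grows as it is pulled to the board's -x, stop at 0.075. A light spring of 1 to 2.5 N brings it home when let go
- gauge_rod (a joint): reading of the gauge, m: sprung rod with fork drawn out of the housing; 0 at rest, stop at 0.050. Spring 1.7 N at 0 plus 0.42 N per mm: 14 N at the green band's middle. The pinned fork stays at the ring as the housing is drawn away; the reading lags the slide by 2 to 4 mm (play of the pin). With no pin it stays 0. Green band 0.026 to 0.034, red from 0.040
- pull_handle: steel D handle at the -x end of the gauge's housing: a level bar along the board's y, 15 mm thick with black rubber, 64 mm long between the arms, its middle 45 mm above the table; 43 mm free between bar and housing. Grip it from above across the bar. The body's origin is no useful point (see handle_grip)
- handle_grip (a point): middle of the handle's bar, 45 mm above the table; at home 190 mm from the ring's hole on the board's -x side; moves with the housing
- pointer (a point): the gauge's black pointer, a cross bar on the rod above the white scale on the housing's top, 63.5 mm above the table
- green_mark (a point): middle of the 8 mm wide green band across the white scale; the red band begins 10 mm beyond it. It comes to the pointer from the board's +x side as the gauge is drawn
- glue_bottle: bystander: white glue bottle, 54 mm across, 195 mm tall, origin under it
- screwdriver: bystander: red-handled screwdriver lying near the table's front edge, 188 mm long
- tape_measure: bystander: yellow tape measure, 37 x 69 x 63 mm
Mind the look-alikes: they are no part of the job. Leave any yellow look-alike of the pin_medium alone.

How it is judged (in metres and radians):
On the way, in this order (a step that is already met when the one before it is completed fails the run):
1. the middle-size pin sits fully home through fork and ring while the gauge still reads zero (horizontal distance between pin_medium and coupling below 0.004 m and z of pin_medium in the frame of coupling below 0.004 m and angle between pin_medium's own z axis and vertical below 0.12 rad and value of joint gauge_rod below 0.006 m), for 0.3 s.
2. the gauge is drawn out until the pointer stands in the green band, the ring under load (value of joint gauge_rod between 0.026 and 0.034 m and contact force between pin_medium and hanging_ring above 5 N), for 0.3 s.
At the end, for the whole second after the job is handed in: Through the last second: fingers on the handle with over 5 N, reading 25.5 to 34.5 mm and still, middle pin upright (0.15 rad), within 6 mm of the hole's centre, head within 5 mm of the fork, loading the ring with over 5 N, not touched; other pins in the rack (value of joint gauge_rod between 0.0255 and 0.0345 m and contact force between the fingers and pull_handle above 5 N and contact force between pin_medium and hanging_ring above 5 N and contact force between the fingers and pin_medium below 0.5 N and horizontal distance between pin_medium and coupling below 0.006 m and z of pin_medium in the frame of coupling below 0.005 m and angle between pin_medium's own z axis and vertical below 0.15 rad and velocity of joint gauge_rod between -0.01 and 0.01 m/s and horizontal distance between each of pin_small, pin_large and pin_rack below 0.075 m); the arm keeps its last pose, push and grip.
It fails at once if the gauge is drawn into the red (reading over 40 mm) (value of joint gauge_rod above 0.04 m).
It fails at once if a wrong pin is taken from the rack (moved over 20 mm) (distance of any of pin_small, pin_large from where it was at the start of the episode above 0.02 m).
It fails at once if a bystander is knocked away (moved over 30 mm) (distance of any of glue_bottle, screwdriver, tape_measure from where it was at the start of the episode above 0.03 m).
It also fails if it takes over 58 s, if anything falls off the work surface, if the arm or the gripper's body presses on something with over 40 N, if the wrist force passes 120 N, or if a joint passes its speed limit or range.

### The arm

A 6-joint arm with a two-finger parallel gripper is mounted at the origin on a cart in front of the work surface, level with it; the furniture and walls round the work are solid. World frame = base frame: x ahead of the robot, y to its left, z up, the work surface at z = 0. Lengths are in m, angles in degrees, forces in N, time in s.
With the tool pointing down it reaches from about 0.4 to 0.825 m from the base axis. Payload 7 kg.
Tool frame: the origin (TCP) lies between the finger pads; the fingertips stand 19 mm ahead of it and the grasp point (between the pads) is the TCP; z points along the fingers, y is the line along which they close (so a half turn about z gives the same grasp; the last joint's range is limited). The gripper opens to 88 mm and grips with 3 to 60 N. Pads are 19 mm wide; open, the fingers measure 130 mm over their backs; the gripper's body (78 mm by 193 mm) begins 47 mm behind the grasp point.
Start: joints at [79.876, 20.546, 0.682, 0, -70.136, -16.507], TCP at [0.303, 0.603, 0.246] pointing down, gripper open.
Joint ranges: [-176.03, 176.03], [-82.01, 121.73], [-58.28, 71.71], [-173.87, 95.51], [-174.79, -0.11], [-173.66, 173.66]. Speed limits (degrees/s): [136.94, 136.94, 172.46, 180, 180, 180].

### API

Orientations are given as [roll, pitch, yaw] about the fixed x, y, z axes, in that order (R = Rz(yaw) Ry(pitch) Rx(roll)).
In Python, from plant import get_obs, snapshot, close_job, spot_in, spot_point gives the robot as it stands.
- The arm moves only by the tool play_rows, never from a script. Its argument "plan" is a list of rows, each a list of 6 numbers: the shift along the tool's x, y, z in cm, then the turn, a rotation vector about the tool's x, y, z in degrees. A call has 1 to 20 rows; each row shifts and turns the commanded pose from where the row before left it, along the tool's axes as they then stand; what a row does not reach is not made up. A row lasts 1/12 s, in which the tool goes at most 41.7 mm and 7.16 degrees, less where a joint would pass 70% of its speed; a pose out of reach is approached as far as the arm can. A call is refused whole if a number of a shift passes 4.17 or a number of a turn 7.16, either way. A call with a gripper value outside its range is refused whole. "grip" is the finger opening in cm, from 0 to 8.76, set as the call begins (left out, the last holds). The fingers move at their own pace and stop on an object; the grip force is fixed at half the most. Time passes only in rows, so rows that do not move let the fingers close. It gives the time, the measured TCP pose, the force, the opening and the grip force at its end, in the units of the state.
- get_obs(): the state, without advancing time (a new reading comes with each control period).
- snapshot(name): name is "scene" or "top" or "wrist"; returns a dict with "frame" (420x560x3 uint8, red, green, blue), "fx", "fy", "cx", "cy" (pixels), "position" and "attitude" of the camera in the world. Camera axes: x right, y down, z forward; pixel columns grow to the right and rows downward; lengths in m; the calibration is good to about 2 mm. A picture is of the moment at which its call begins. There is no depth.
- close_job(): hands the job in; it is judged then, once.
Trained networks look in the newest picture that a camera, given by its name, has taken for a name from the list of things; names that differ only in an ending like _2 or _b are one class to them, and where a whole thing is asked for, a point or a joint stands for the part that bears it (a point fixed in the world has none). Each returns a list of dicts, best first, with "score" (0 to 1); they miss things now and then, are a little off and sometimes report something else, mostly with a low value. They report only what shows in the picture. A call takes as long as a camera call. They do not tell look-alikes from the thing itself.
- spot_in(camera, thing): "position" ([x, y, z] in m, in world coordinates, good to about 4 mm: the middle of the surface that is visible of it).
- spot_point(camera, thing): "position" ([x, y, z] in m, in world coordinates, good to about 4 mm: a listed point, or the origin of a listed thing).
The state is a dict: "clock": time; "joint_pos": joint angles; "qvel": joint speeds; "tau": joint torques, N m; "tool_pos": TCP position; "orientation": TCP orientation; "force": force on the tool from outside, world axes, zero at the start; "moment": the same for the moment, N m; "opening": finger opening in m; "gripper_force": force on a finger pad.
Only numpy, scipy, OpenCV 4.12 (cv2) and the standard library are available. Lean on these libraries where they do the work, as an engineer would, in place of code of your own. Each camera call takes 0.05 s, during which the arm holds its last target. There are 200 camera calls.

## Working session

There is one attempt and no reset: what is moved stays moved. The work goes in short steps, Python scripts to look and compute and a tool call to move; the robot and the scene stay as the last step left them, time stands still between calls to the robot, and variables do not carry over. Pictures are saved under pics/ and viewed, at most 10 in all, crops included, and the job is handed in when it is done.

Besides the shell and the picture viewer there is one more tool, called as name(argument=value, ...) on one line, values as JSON. play_rows: Moves the arm, as the interface text tells. Its arguments: {"type":"object","properties":{"plan":{"type":"array","items":{"type":"array","items":{"type":"number"}}},"grip":{"type":"number"}},"required":["plan"]}

```bash
mkdir -p pics && cat > h.py <<'E'
import numpy as np, cv2
from plant import *
def snap(c,n,crop=None,scale=1):
    s=snapshot(c); im=s["frame"][:,:,::-1]
    if crop: im=im[crop[1]:crop[3],crop[0]:crop[2]]
    if scale!=1: im=cv2.resize(im,None,fx=scale,fy=scale,interpolation=cv2.INTER_CUBIC)
    cv2.imwrite(f"pics/{n}.png",im); return s
def Rm(s):
    from scipy.spatial.transform import Rotation as R
    a=np.array(s["attitude"],float)
    if a.shape==(3,3): return a
    if a.size==4: return R.from_quat(a).as_matrix()
    return R.from_euler("xyz",a,degrees=True).as_matrix()
def ray(s,u,v,z):
    d=Rm(s)@np.array([(u-s["cx"])/s["fx"],(v-s["cy"])/s["fy"],1]); p=np.array(s["position"])
    return p+d*(z-p[2])/d[2]
def pix(s,P):
    q=Rm(s).T@(np.array(P)-s["position"]); return np.array([s["fx"]*q[0]/q[2]+s["cx"],s["fy"]*q[1]/q[2]+s["cy"]])
E
python3 - <<'E'
from h import *
np.set_printoptions(precision=4,suppress=True)
print(get_obs())
for c in ("top","scene"):
    s=snap(c,c+"0"); print(c,{k:s[k] for k in s if k!="frame"})
    for t in ("pin_medium","pin_small","pin_large","pin_rack","coupling","handle_grip","test_board","green_mark","pointer","glue_bottle","tape_measure"):
        print(t,[(np.round(d["position"],4).tolist(),round(d["score"],2),pix(s,d["position"]).round().tolist()) for d in spot_point(c,t)[:4]])
E
```

```text
{'clock': 0.0, 'joint_pos': array([ 79.8748,  20.5913,   0.6356,  -0.0189, -70.1369, -16.5075]), 'qvel': array([ 0.0974, -0.0157, -0.0186,  0.0711, -0.002 , -0.0441]), 'tau': array([ -0.0014, -58.2716,  29.3075,   6.9977,   0.0071,  -0.0002]), 'tool_pos': array([0.3024, 0.603 , 0.2446]), 'orientation': array([179.9061,  -0.0093, -26.6392]), 'force': array([ 0.5023,  0.0075, -0.1507]), 'moment': array([ 0.0163, -0.0076,  0.0017]), 'gripper_force': 0.0, 'opening': 0.0876020737724672}
top {'fx': 410.0611406861401, 'fy': 410.0611406861401, 'cx': 282.92478755081146, 'cy': 208.13172936583067, 'position': array([ 0.3043, -0.0184,  1.1042]), 'attitude': array([-167.5491,    0.2353,  -84.9352])}
pin_medium [([0.4539, -0.4429, 0.0065], 0.63, [448.0, 256.0]), ([0.5761, 0.2889, 0.0459], 0.62, [179.0, 185.0]), ([0.3826, 0.2704, 0.0322], 0.51, [177.0, 258.0]), ([0.4493, 0.2608, 0.0344], 0.43, [184.0, 233.0])]
pin_small [([0.5588, 0.343, 0.0467], 0.67, [158.0, 189.0])]
pin_large [([0.5394, 0.405, 0.0468], 0.7, [134.0, 194.0])]
pin_rack [([0.5599, 0.3499, -0.0017], 0.56, [161.0, 193.0])]
coupling [(
[... 918 characters left out ...]
7, 0.3502, 0.0494], 0.5, [196.0, 181.0])]
pin_large [([0.5369, 0.4028, 0.0493], 0.61, [182.0, 180.0])]
pin_rack [([0.5585, 0.347, 0.0021], 0.71, [199.0, 193.0])]
coupling [([0.4517, -0.443, 0.0573], 0.66, [418.0, 258.0]), ([0.4557, -0.4451, 0.0007], 0.38, [416.0, 277.0])]
handle_grip [([0.4245, -0.2545, 0.0421], 0.54, [339.0, 247.0])]
test_board [([0.451, -0.4457, 0.0026], 0.81, [415.0, 277.0]), ([0.4373, -0.351, 0.0626], 0.62, [378.0, 248.0])]
green_mark [([0.4404, -0.3485, 0.0657], 0.84, [378.0, 246.0])]
pointer []
glue_bottle [([0.5996, -0.21, 0.0003], 0.77, [348.0, 227.0])]
tape_measure [([0.6777, -0.0939, -0.0001], 0.6, [324.0, 208.0]), ([0.4513, -0.4485, 0.0015], 0.46, [417.0, 278.0])]
```

View pics/top0.png

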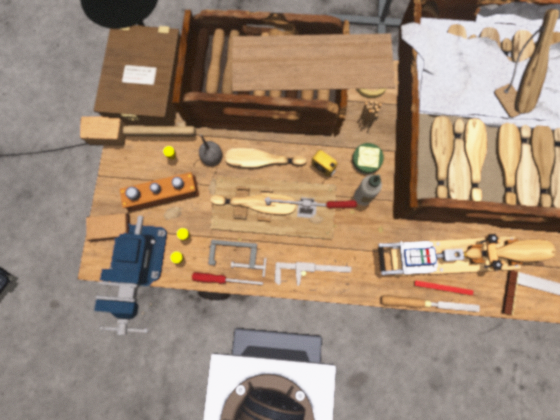

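```bash
python3 - <<'E'
from h import *
a=cv2.imread("pics/top0.png")[145:285,95:235]; b=cv2.imread("pics/scene0.png")[140:240,140:260]
cv2.imwrite("pics/crop0.png",np.hstack([cv2.resize(a,(420,420),interpolation=2),cv2.resize(b,(378,420),interpolation=2)]))
E
```

```text
(no output)
```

View pics/crop0.png

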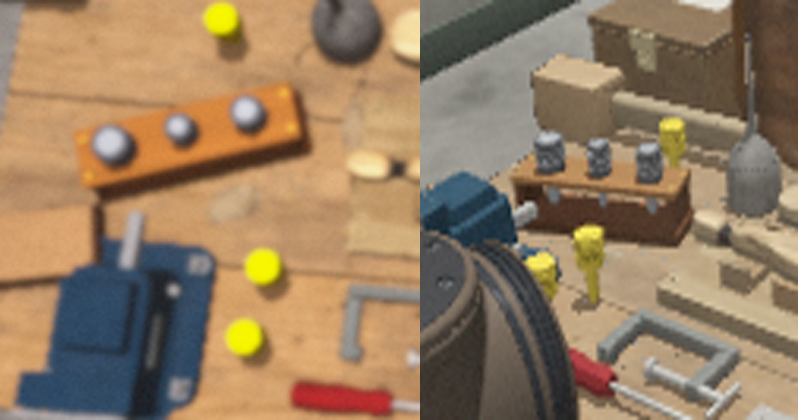

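Candidates in the top picture are the rack pins at (132,194), (154,188) and (178,183), plus yellow look-alikes at (169,152), (182,233) and (177,257). By head size the rack pins are large, small and medium from left to right, so I take the one at (178,183), near (0.577, 0.290). The gauge, handle and ring lie at pixels (380..455, 258).

play_rows(plan=[[3.2, 1.3, 0.37, 0, 0, 0], [3.2, 1.3, 0.37, 0, 0, 0], [3.2, 1.3, 0.37, 0, 0, 0], [3.2, 1.3, 0.37, 0, 0, 0], [3.2, 1.3, 0.37, 0, 0, 0], [3.2, 1.3, 0.37, 0, 0, 0], [3.2, 1.3, 0.37, 0, 0, 0], [3.2, 1.3, 0.37, 0, 0, 0], [3.2, 1.3, 0.37, 0, 0, 0], [3.2, 1.3, 0.37, 0, 0, 0], [3.2, 1.3, 0.37, 0, 0, 0], [3.2, 1.3, 0.37, 0, 0, 0], [0, 0, 0, 0, 0, 6.43], [0, 0, 0, 0, 0, 6.43], [0, 0, 0, 0, 0, 6.43], [0, 0, 0, 0, 0, 6.43], [0, 0, 0, 0, 0, 6.43], [0, 0, 0, 0, 0, 6.43], [0, 0, 0, 0, 0, 6.43]], grip=5.5)

```text
clock: 2.78
tool_pos: [0.576, 0.2918, 0.2012]
orientation: [-180.0, 0.0, -72.0]
force: [-0.3, 0.5, 0.6]
opening: 0.0556
gripper_force: 0.0
```

```bash
cat >> h.py <<'E'
def delta(P,yaw=None):
    o=get_obs(); y=o["orientation"][2]; a=np.radians(y); d=np.array(P)-o["tool_pos"]
    t=[d[0]*np.cos(a)+d[1]*np.sin(a), d[0]*np.sin(a)-d[1]*np.cos(a), -d[2]]
    print("pos",o["tool_pos"].round(4),"rpy",o["orientation"].round(2),"cm",np.round(np.array(t)*100,2),"turn",None if yaw is None else round((y-yaw+180)%360-180,2))
E
python3 - <<'E'
from h import *
s=snap("wrist","w1"); print(s["position"],s["attitude"])
for t in ("pin_medium","pin_small","pin_large","pin_rack"):
    print(t,[(np.round(d["position"],4).tolist(),round(d["score"],2),pix(s,d["position"]).round().tolist()) for d in spot_point("wrist",t)[:4]])
delta([.577,.29,.2],-71.6)
s=snapshot("top")
E
```

```text
[0.59758619 0.22368378 0.33954887] [ 1.64579005e+02  6.32035656e-02 -1.62096384e+02]
pin_medium [([0.666, 0.3274, 0.0326], 0.86, [164.0, 195.0]), ([0.4499, 0.264, 0.0311], 0.81, [432.0, 201.0]), ([0.5758, 0.2913, 0.0461], 0.8, [280.0, 191.0]), ([0.3812, 0.2679, 0.034], 0.62, [505.0, 230.0])]
pin_small [([0.5529, 0.3444, 0.0483], 0.83, [287.0, 259.0])]
pin_large [([0.5381, 0.4052, 0.0481], 0.61, [281.0, 325.0])]
pin_rack [([0.5567, 0.3475, -0.0027], 0.97, [281.0, 239.0])]
pos [0.5759 0.2918 0.2012] rpy [-180.      0.    -71.43] cm [ 0.21 -0.04  0.12] turn 0.17
```

View pics/w1.png

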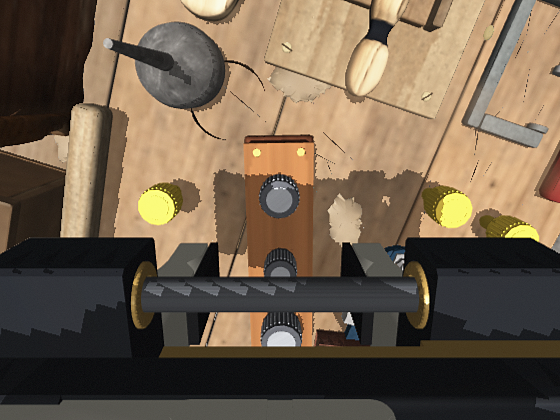

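Wrist view: the medium pin is at (279,198), with the small one behind it at (281,262) and the large one at (281,325). The yellow look-alikes are off the rack. The jaw middle is at column 280, in line with the pin, so I descend.

```bash
python3 - <<'E'
from h import *
s=snapshot("wrist"); print(ray(s,280,200,.075))
E
```

```text
[0.57578684 0.29123555 0.075     ]
```

play_rows(plan=[[0.05, 0, 2.0, 0, 0, 0], [0, 0, 2.0, 0, 0, 0], [0, 0, 2.0, 0, 0, 0], [0, 0, 2.0, 0, 0, 0], [0, 0, 2.0, 0, 0, 0], [0, 0, 1.5, 0, 0, 0], [0, 0, 1.0, 0, 0, 0], [0, 0, 0.6, 0, 0, 0], [0, 0, 0, 0, 0, 0]])

```text
clock: 3.88
tool_pos: [0.5756, 0.291, 0.069]
orientation: [179.9, -0.0, -71.6]
force: [-1.1, -0.6, -0.5]
opening: 0.0551
gripper_force: 0.0
```

play_rows(plan=[[0, 0, 0, 0, 0, 0], [0, 0, 0, 0, 0, 0], [0, 0, 0, 0, 0, 0], [0, 0, 0, 0, 0, 0], [0, 0, 0, 0, 0, 0], [0, 0, 0, 0, 0, 0]], grip=1.5)

```text
clock: 4.38
tool_pos: [0.5763, 0.2915, 0.0709]
orientation: [-179.9, 0.0, -71.6]
force: [-0.8, -1.2, 4.2]
opening: 0.0273
gripper_force: 30.0
```

play_rows(plan=[[0, 0, -0.6, 0, 0, 0], [0, 0, -1.4, 0, 0, 0], [0, 0, -2.0, 0, 0, 0], [0, 0, -3.0, 0, 0, 0], [0, 0, -3.0, 0, 0, 0], [0, 0, -3.0, 0, 0, 0], [0, 0, -3.0, 0, 0, 0], [0, 0, -2.0, 0, 0, 0], [0, 0, -1.0, 0, 0, 0]])

```text
clock: 5.13
tool_pos: [0.5769, 0.2917, 0.2642]
orientation: [-179.7, 0.1, -71.6]
force: [0.4, -0.4, -1.2]
opening: 0.0273
gripper_force: 30.0
```

play_rows(plan=[[1, 0.6, 0, 0, 0, 0], [2, 1.2, 0, 0, 0, 0], [3.2, 1.8, 0, 0, 0, 0], [3.3, 1.9, 0, 0, 0, 0], [3.3, 1.9, 0, 0, 0, 0], [3.3, 1.9, 0, 0, 0, 0], [3.3, 1.9, 0, 0, 0, 0], [3.3, 1.9, 0, 0, 0, 0], [3.3, 1.9, 0, 0, 0, 0], [3.3, 1.9, 0, 0, 0, 0], [3.3, 1.9, 0, 0, 0, 0], [3.3, 1.9, 0, 0, 0, 0], [3.3, 1.9, 0, 0, 0, 0], [3.3, 1.9, 0, 0, 0, 0], [3.3, 1.9, 0, 0, 0, 0], [3.3, 1.9, 0, 0, 0, 0], [3.3, 1.9, 0, 0, 0, 0], [3.3, 1.9, 0, 0, 0, 0], [2, 1.2, 0, 0, 0, 4.7], [1, 0.6, 0, 0, 0, 4.7]])

```text
clock: 6.8
tool_pos: [0.436, -0.3747, 0.258]
orientation: [179.8, 0.1, -81.4]
force: [0.9, 0.4, -0.5]
opening: 0.0271
gripper_force: 30.0
```

```bash
python3 - <<'E'
from h import *
o=get_obs(); print(o["opening"],o["gripper_force"],o["force"])
s=snap("wrist","w2"); print(s["position"],s["attitude"])
for t in ("pin_medium","coupling","hanging_ring","handle_grip","green_mark","pointer"):
    print(t,[(np.round(d["position"],4).tolist(),round(d["score"],2),pix(s,d["position"]).round().tolist()) for d in spot_point("wrist",t)[:3]])
delta([.454,-.444,.12],-81.1)
E
```

```text
0.027094069893629173 29.99584972858429 [ 0.88176101  0.35204769 -0.54801671]
[ 0.44666855 -0.4457172   0.39618343] [ 1.64461839e+02 -1.15212102e-01 -1.71537676e+02]
pin_medium [([0.4352, -0.3773, 0.2342], 0.96, [282.0, 254.0])]
coupling [([0.4532, -0.4462, 0.0577], 0.58, [271.0, 96.0]), ([0.4351, -0.3773, 0.2349], 0.51, [282.0, 254.0])]
hanging_ring []
handle_grip []
green_mark [([0.4378, -0.3526, 0.0606], 0.89, [274.0, 203.0]), ([0.451, -0.4452, 0.059], 0.47, [274.0, 97.0])]
pointer []
pos [ 0.4383 -0.3715  0.2598] rpy [ 1.7998e+02  3.0000e-02 -8.0910e+01] cm [ 7.41 -0.41 13.98] turn 0.19
```

View pics/w2.png

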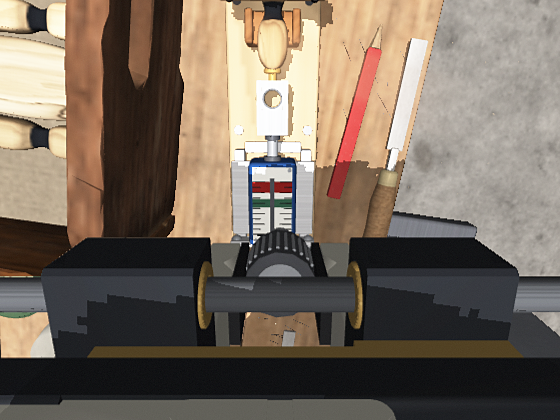

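Wrist view: the fork hole is at about (272,97), the scale with its green band at (274,203), and the pin hangs upright in the jaws. A box wall stands on the left (columns 65–180), so I check its height and distance against the gripper's body.

```bash
python3 - <<'E'
from h import *
s=snap("wrist","w3"); im=s["frame"]
g=cv2.cvtColor(im,cv2.COLOR_RGB2GRAY)[80:115,255:292]
big=cv2.resize(g,None,fx=8,fy=8,interpolation=2)
a=cv2.resize(im[60:240,60:300,::-1],(400,300),interpolation=2)
sc=snapshot("scene"); b=cv2.resize(sc["frame"][170:290,360:520,::-1],(400,300),interpolation=2)
tp=snapshot("top"); c=cv2.resize(tp["frame"][170:290,380:540,::-1],(400,300),interpolation=2)
cv2.imwrite("pics/m3.png",np.vstack([np.hstack([a,b]),np.hstack([c,cv2.cvtColor(cv2.resize(big,(400,300)),cv2.COLOR_GRAY2BGR)])]))
for p in ((272,97),(271,97),(272,98)): print(ray(s,*p,.0575))
delta([.454,-.444,.12],-81.1)
E
```

```text
[ 0.45601918 -0.44195545  0.0575    ]
[ 0.45687478 -0.44182065  0.0575    ]
[ 0.4558937  -0.44113011  0.0575    ]
pos [ 0.4386 -0.3716  0.2603] rpy [-179.98   -0.    -80.94] cm [ 7.39 -0.38 14.03] turn 0.16
```

View pics/m3.png

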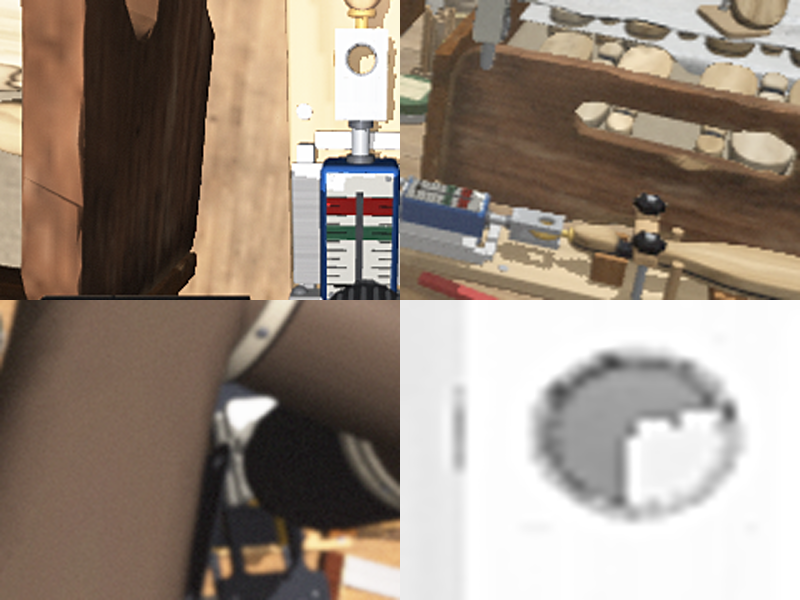

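```bash
python3 - <<'E'
from h import *
s=snapshot("wrist")
print("hole",ray(s,276.7,95.8,.0575),pix(s,[.454,-.444,.0575]))
print("wall bottom",ray(s,188,85,0),ray(s,180,190,0))
for z in (.1,.15,.2,.25): print(z,ray(s,110,96,z),ray(s,110,200,z))
for t in ("coupling",): print([(np.round(d["position"],4).tolist(),round(d["score"],2)) for d in spot_point("wrist",t)[:3]])
E
```

```text
hole [ 0.45257777 -0.44380878  0.0575    ] [275.11160554  95.30866087]
wall bottom [ 0.54284791 -0.44055062  0.        ] [ 0.5414536  -0.33090109  0.        ]
0.1 [ 0.57717239 -0.42382701  0.1       ] [ 0.57410683 -0.34156199  0.1       ]
0.15 [ 0.55576897 -0.4269145   0.15      ] [ 0.55321665 -0.35842252  0.15      ]
0.2 [ 0.53436555 -0.430002    0.2       ] [ 0.53232648 -0.37528305  0.2       ]
0.25 [ 0.51296213 -0.4330895   0.25      ] [ 0.5114363  -0.39214359  0.25      ]
[([0.4496, -0.4463, 0.0557], 0.56), ([0.4332, -0.3246, 0.0607], 0.41)]
```

The wall stands at x≈0.542, about 0.18 high and only 89 mm from the hole. With the jaws closing across the board the body's half length of 97 mm would hit it, so I turn the tool 90° here to close along the board. That is also the yaw needed for the handle.

play_rows(plan=[[0, 0, 0, 0, 0, 6.94], [0, 0, 0, 0, 0, 6.94], [0, 0, 0, 0, 0, 6.94], [0, 0, 0, 0, 0, 6.94], [0, 0, 0, 0, 0, 6.94], [0, 0, 0, 0, 0, 6.94], [0, 0, 0, 0, 0, 6.94], [0, 0, 0, 0, 0, 6.94], [0, 0, 0, 0, 0, 6.94], [0, 0, 0, 0, 0, 6.94], [0, 0, 0, 0, 0, 6.94], [0, 0, 0, 0, 0, 6.94], [0, 0, 0, 0, 0, 6.94], [0, 0, 0, 0, 0, 0], [0, 0, 0, 0, 0, 0]])

```text
clock: 8.65
tool_pos: [0.4384, -0.3721, 0.2603]
orientation: [-180.0, 0.0, -171.0]
force: [-0.4, -0.5, -1.4]
opening: 0.0269
gripper_force: 30.0
```

play_rows(plan=[[0, -1, 0, 0, 0, 0], [-0.13, -2, 0, 0, 0, 0], [-0.13, -2, 1.5, 0, 0, 0], [0, -1.5, 2, 0, 0, 0], [0, -0.85, 2, 0, 0, 0], [0, 0, 2, 0, 0, 0], [0, 0, 2, 0, 0, 0], [0, 0, 1.5, 0, 0, 0], [0, 0, 1, 0, 0, 0], [0, 0, 0.5, 0, 0, 0], [0, 0, 0, 0, 0, 0], [0, 0, 0, 0, 0, 0], [0, 0, 0, 0, 0, 0]])

```text
clock: 9.73
tool_pos: [0.4527, -0.445, 0.1364]
orientation: [-179.9, 0.1, -171.2]
force: [-0.1, 0.1, -0.4]
opening: 0.0271
gripper_force: 30.0
```

```bash
python3 - <<'E'
from h import *
s=snap("wrist","w4")
for t in ("pin_medium","coupling","handle_grip","green_mark","pointer"):
    print(t,[(np.round(d["position"],4).tolist(),round(d["score"],2),pix(s,d["position"]).round().tolist()) for d in spot_point("wrist",t)[:3]])
delta([.4526,-.4438,.135],-171.1)
o=get_obs(); print("TCP pix, foot pix if on axis",pix(s,o["tool_pos"]),pix(s,o["tool_pos"]-[0,0,.055]),pix(s,[.4526,-.4438,.0575]), o["force"],o["joint_pos"])
E
```

```text
pin_medium [([0.4491, -0.4455, 0.1108], 0.72, [280.0, 250.0])]
coupling [([0.4525, -0.4464, 0.0552], 0.8, [278.0, 220.0])]
handle_grip []
green_mark [([0.4387, -0.3533, 0.061], 0.84, [436.0, 223.0])]
pointer [([0.4352, -0.323, 0.0654], 0.79, [491.0, 228.0])]
pos [ 0.4522 -0.4447  0.1357] rpy [-1.7997e+02  4.0000e-02 -1.7125e+02] cm [-0.05  0.08  0.07] turn -0.15
TCP pix, foot pix if on axis [281.24106245 281.60781736] [280.88151438 234.28544353] [282.09262485 221.72683438] [-0.68441999 -0.38597319 -0.88831368] [-2.69136197e+01  2.16999322e+01 -1.28672337e+01  1.79642820e-03
 -5.53842249e+01 -5.43376124e+01]
```

View pics/w4.png

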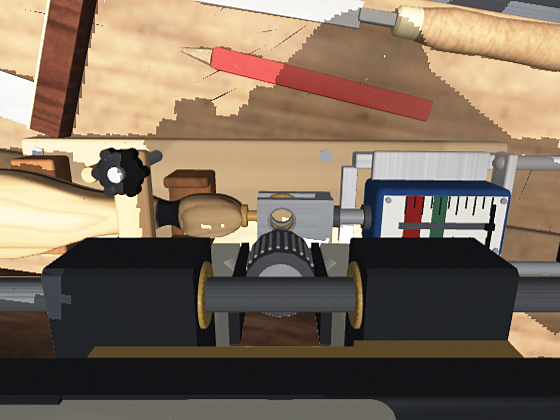

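```bash
python3 - <<'E'
from h import *
s=snapshot("wrist"); f=s["frame"][180:320,210:350,::-1]
cv2.imwrite("pics/c5.png",cv2.resize(f,(700,700)[:1]*1+(600,) if False else (600,600),interpolation=cv2.INTER_NEAREST))
print(pix(s,[.4526,-.4438,.0575])); np.save("s5.npy",s,allow_pickle=True)
E
```

```text
[281.2284784  222.80356337]
```

View pics/c5.png

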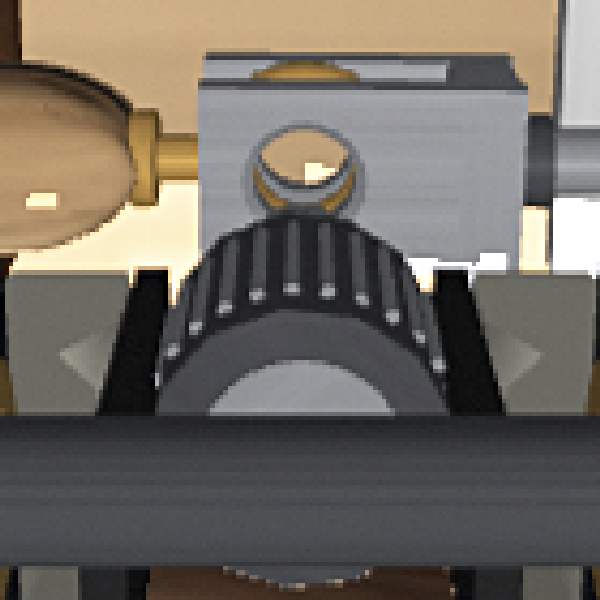

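```bash
python3 - <<'E'
from h import *
s=np.load("s5.npy",allow_pickle=True).item(); o=get_obs()
h=ray(s,280.9,221,.0575); print("hole",h)
c=np.radians(-171.2); tx=np.array([np.cos(c),np.sin(c)]); ty=np.array([np.sin(c),-np.cos(c)])
for z in (.138,.1407,.143):
    p=ray(s,280.6,284.1,z); d=(h-p)[:2]; print(z,p,"pin-TCP tool",(p-o["tool_pos"])[:2]@tx*1e3,(p-o["tool_pos"])[:2]@ty*1e3,"move mm tx,ty",d@tx*1e3,d@ty*1e3)
# top rim predictions
P=o["tool_pos"]
for r in (12.5,14.5):
  for z in (.0,.005):
    print(r,z,[pix(s,P+np.array([*(k*r*1e-3*tx),z])) .round(1).tolist() for k in (1,-1)],[pix(s,P+np.array([*(k*r*1e-3*ty),z])) .round(1).tolist() for k in (1,-1)])
E
```

```text
hole [ 0.45150122 -0.44416748  0.0575    ]
0.138 [ 0.45133396 -0.44459958  0.138     ] pin-TCP tool 0.772115202629821 0.12426838944685849 move mm tx,ty -0.23140023034922622 0.401420034975022
0.1407 [ 0.44994026 -0.44481928  0.1407    ] pin-TCP tool 2.183021007488726 0.12036686411356326 move mm tx,ty -1.6423060352081313 0.40532156030831723
0.143 [ 0.44875303 -0.44500644  0.143     ] pin-TCP tool 3.384903730146355 0.11704334253334087 move mm tx,ty -2.8441887578657603 0.4086450818885397
12.5 0.0 [[280.2, 254.2], [280.4, 310.5]] [[311.3, 282.9], [249.2, 283.1]]
12.5 0.005 [[280.2, 259.4], [280.4, 317.3]] [[312.3, 288.9], [248.3, 289.1]]
14.5 0.0 [[280.2, 249.4], [280.4, 314.8]] [[316.3, 282.8], [244.3, 283.1]]
14.5 0.005 [[280.2, 254.5], [280.4, 321.7]] [[317.5, 288.9], [243.1, 289.1]]
```

play_rows(plan=[[-0.1, 0.04, 0.5, 0, 0, 0], [0, 0, 0.8, 0, 0, 0], [0, 0, 0.6, 0, 0, 0], [0, 0, 0.3, 0, 0, 0], [0, 0, 0.2, 0, 0, 0], [0, 0, 0.2, 0, 0, 0], [0, 0, 0.2, 0, 0, 0], [0, 0, 0, 0, 0, 0], [0, 0, 0, 0, 0, 0]])

```text
clock: 10.83
tool_pos: [0.453, -0.4441, 0.1072]
orientation: [-180.0, -0.0, -171.3]
force: [-0.0, 0.2, -0.5]
opening: 0.0269
gripper_force: 30.0
```

play_rows(plan=[[0, 0, 0.2, 0, 0, 0], [0, 0, 0.2, 0, 0, 0], [0, 0, 0.2, 0, 0, 0], [0, 0, 0.2, 0, 0, 0], [0, 0, 0, 0, 0, 0]])

```text
clock: 11.25
tool_pos: [0.4527, -0.4439, 0.0986]
orientation: [180.0, -0.0, -171.3]
force: [0.9, 0.6, -0.6]
opening: 0.027
gripper_force: 30.0
```

play_rows(plan=[[0, 0, 0.2, 0, 0, 0], [0, 0, 0.2, 0, 0, 0], [0, 0, 0.2, 0, 0, 0], [0, 0, 0.2, 0, 0, 0], [0, 0, 0.2, 0, 0, 0], [0, 0, 0.2, 0, 0, 0], [0, 0, 0, 0, 0, 0]])

```text
clock: 11.83
tool_pos: [0.4527, -0.4439, 0.0866]
orientation: [180.0, -0.0, -171.3]
force: [-0.8, -0.1, -0.8]
opening: 0.0273
gripper_force: 30.0
```

```bash
python3 - <<'E'
from h import *
o=get_obs(); print(o["force"],o["moment"],o["tool_pos"])
E
```

```text
[-0.82847574 -0.07575767 -0.849537  ] [ 0.04451617 -0.14197401 -0.06217928] [ 0.45272895 -0.44389215  0.08661752]
```

play_rows(plan=[[0, 0, 0.2, 0, 0, 0], [0, 0, 0.2, 0, 0, 0], [0, 0, 0.1, 0, 0, 0], [0, 0, 0, 0, 0, 0]])

```text
clock: 12.17
tool_pos: [0.4528, -0.4439, 0.0818]
orientation: [180.0, -0.0, -171.3]
force: [-0.0, 0.6, -0.6]
opening: 0.0269
gripper_force: 30.0
```

play_rows(plan=[[0, 0, 0, 0, 0, 0], [0, 0, 0, 0, 0, 0], [0, 0, 0, 0, 0, 0], [0, 0, 0, 0, 0, 0]], grip=4.0)

```text
clock: 12.5
tool_pos: [0.4531, -0.4441, 0.0824]
orientation: [-180.0, 0.0, -171.3]
force: [-0.3, -1.1, 0.5]
opening: 0.0395
gripper_force: 0.0
```

play_rows(plan=[[0, 0, -0.5, 0, 0, 0], [0, 0, -1, 0, 0, 0], [0, 0, -2, 0, 0, 0], [0, 0, -2, 0, 0, 0], [0, 0, -2, 0, 0, 0], [0, 0, -1, 0, 0, 0], [0, 0, 0, 0, 0, 0], [0, 0, 0, 0, 0, 0]])

```text
clock: 13.17
tool_pos: [0.4531, -0.444, 0.1679]
orientation: [-180.0, 0.1, -171.3]
force: [0.2, -0.4, -1.1]
opening: 0.0395
gripper_force: 0.0
```

```bash
python3 - <<'E'
from h import *
s=snap("wrist","w6")
for t in ("pin_medium","coupling","handle_grip","green_mark","pointer"):
    print(t,[(np.round(d["position"],4).tolist(),round(d["score"],2),pix(s,d["position"]).round().tolist()) for d in spot_point("wrist",t)[:3]])
print(pix(s,[.4515,-.4442,.0575]),pix(s,[.4515,-.4442,.0845]))
delta([.4240,-.253,.2],-171.1)
E
```

```text
pin_medium [([0.451, -0.4457, 0.054], 0.96, [278.0, 202.0])]
coupling []
handle_grip [([0.4233, -0.2554, 0.0464], 0.64, [549.0, 201.0])]
green_mark [([0.4409, -0.3543, 0.064], 0.57, [416.0, 212.0])]
pointer [([0.4336, -0.3233, 0.0656], 0.88, [465.0, 209.0])]
[280.05137022 204.66125443] [280.10156124 216.64864299]
pos [ 0.4526 -0.4438  0.1661] rpy [ 1.7994e+02 -8.0000e-02 -1.7126e+02] cm [-0.07 19.29 -3.39] turn -0.16
```

View pics/w6.png

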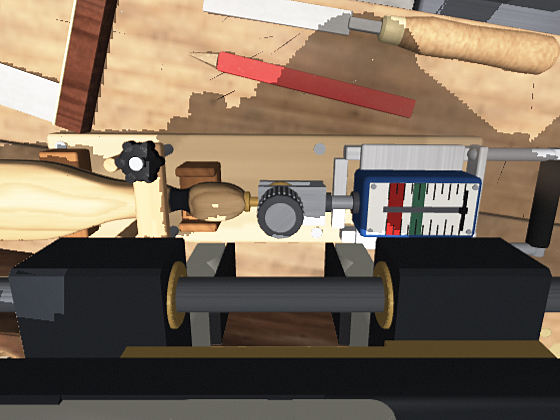

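Pin home: its head sits on the fork at (280,215) and the pointer at (465,209) still reads zero. The handle bar is at about (543,205). I go over the handle, check, and descend.

play_rows(plan=[[0, 1, 0, 0, 0, 0], [0, 2, 0, 0, 0, 0], [0, 2.5, 0, 0, 0, 0], [0, 2.5, 0, 0, 0, 0], [0, 2.5, 0, 0, 0, 0], [0, 2.5, 0, 0, 0, 0], [0, 2.5, 0, 0, 0, 0], [0, 2, 0, 0, 0, 0], [0, 1.5, 0, 0, 0, 0], [0, 0, 0, 0, 0, 0], [0, 0, 0, 0, 0, 0]])

```text
clock: 14.38
tool_pos: [0.424, -0.2554, 0.1674]
orientation: [-180.0, 0.0, -171.2]
force: [0.2, -0.4, -0.2]
opening: 0.0398
gripper_force: 0.0
```

```bash
python3 - <<'E'
from h import *
s=snap("wrist","w7")
for t in ("pin_medium","handle_grip","green_mark","pointer"):
    print(t,[(np.round(d["position"],4).tolist(),round(d["score"],2),pix(s,d["position"]).round().tolist()) for d in spot_point("wrist",t)[:3]])
print(pix(s,[.4240,-.2562,.0525]))
delta([.4240,-.2562,.045],-171.5)
np.save("s7.npy",s,allow_pickle=True)
E
```

```text
pin_medium [([0.4522, -0.4466, 0.0598], 0.97, [-6.0, 207.0]), ([0.45, -0.4418, -0.0025], 0.44, [54.0, 184.0])]
handle_grip [([0.428, -0.2566, 0.0446], 0.84, [277.0, 207.0])]
green_mark [([0.4357, -0.3542, 0.0589], 0.85, [133.0, 203.0])]
pointer [([0.433, -0.3245, 0.0642], 0.59, [175.0, 208.0])]
[278.73825071 205.18296771]
pos [ 0.4241 -0.2567  0.1669] rpy [ 1.7999e+02 -2.0000e-02 -1.7131e+02] cm [-0.    0.05 12.19] turn 0.19
```

View pics/w7.png

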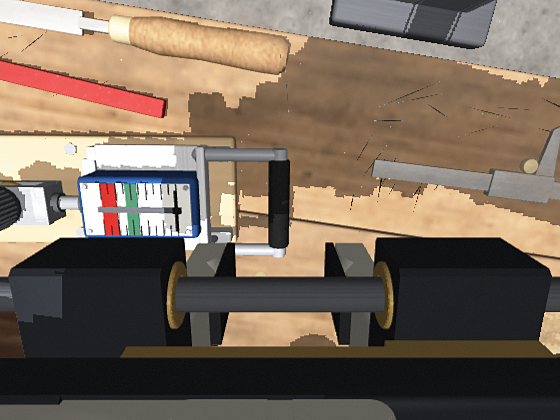

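The bar is centred at (279,205), exactly as predicted, and the jaws straddle it. I descend and close.

play_rows(plan=[[0, 0.05, 1.5, 0, 0, 0], [0, 0, 2, 0, 0, 0], [0, 0, 2, 0, 0, 0], [0, 0, 2, 0, 0, 0], [0, 0, 1.5, 0, 0, 0], [0, 0, 1.2, 0, 0, 0], [0, 0, 1.0, 0, 0, 0], [0, 0, 0.8, 0, 0, 0], [0, 0, 0, 0, 0, 0], [0, 0, 0, 0, 0, 0]])

```text
clock: 15.47
tool_pos: [0.4238, -0.2561, 0.0469]
orientation: [180.0, -0.1, -171.3]
force: [-0.4, 0.7, 0.0]
opening: 0.0397
gripper_force: 0.0
```

play_rows(plan=[[0, 0, 0, 0, 0, 0], [0, 0, 0, 0, 0, 0], [0, 0, 0, 0, 0, 0], [0, 0, 0, 0, 0, 0], [0, 0, 0, 0, 0, 0], [0, 0, 0, 0, 0, 0]], grip=0.5)

```text
clock: 15.97
tool_pos: [0.4243, -0.2559, 0.0476]
orientation: [-180.0, 0.0, -171.3]
force: [0.2, -1.6, 2.5]
opening: 0.014
gripper_force: 30.0
```

```bash
python3 - <<'E'
from h import *
o=get_obs(); print(o["tool_pos"],o["orientation"],o["force"],o["opening"],o["gripper_force"])
s=snapshot("wrist"); cv2.imwrite("pics/w8.png",s["frame"][:,:,::-1])
for t in ("green_mark","pointer","pin_medium"):
    print(t,[(np.round(d["position"],4).tolist(),round(d["score"],2),pix(s,d["position"]).round().tolist()) for d in spot_point("wrist",t)[:3]])
E
```

```text
[ 0.4243001  -0.25586717  0.04760681] [-1.79976902e+02  4.18109719e-02 -1.71253761e+02] [ 0.2466955  -1.5555483   2.54656921] 0.013955797320839057 29.999480545520782
green_mark [([0.4368, -0.3544, 0.0592], 0.9, [13.0, 292.0])]
pointer []
pin_medium []
```

play_rows(plan=[[0, 0.1, 0, 0, 0, 0], [0, 0.2, 0, 0, 0, 0], [0, 0.2, 0, 0, 0, 0], [0, 0.2, 0, 0, 0, 0], [0, 0.2, 0, 0, 0, 0], [0, 0.2, 0, 0, 0, 0], [0, 0.2, 0, 0, 0, 0], [0, 0.2, 0, 0, 0, 0], [0, 0.2, 0, 0, 0, 0], [0, 0.2, 0, 0, 0, 0], [0, 0.1, 0, 0, 0, 0], [0, 0, 0, 0, 0, 0], [0, 0, 0, 0, 0, 0]])

```text
clock: 17.25
tool_pos: [0.4215, -0.2368, 0.0476]
orientation: [-179.9, 0.0, -171.2]
force: [-0.3, -10.1, 3.6]
opening: 0.014
gripper_force: 30.0
```

```bash
cat > rd.py <<'E'
from h import *
import sys
o=get_obs(); print(o["tool_pos"],o["force"],o["opening"],o["gripper_force"])
P=o["tool_pos"][:2]-[.4243,-.2559]; print("slide mm",1e3*P@[-.151,.988])
for c in ("wrist","top","scene"):
    s=snapshot(c); cv2.imwrite(f"pics/{sys.argv[1]}_{c}.png",s["frame"][:,:,::-1])
    r={}
    for t in ("green_mark","pointer","pin_medium"):
        d=spot_point(c,t)[:1]
        if d: r[t]=np.array(d[0]["position"]); print(c,t,r[t].round(4),round(d[0]["score"],2),pix(s,r[t]).round())
E
python3 rd.py r1
```

```text
[ 0.42154531 -0.2368063   0.04756636] [ -0.25932452 -10.07384418   3.64704332] 0.01402880573897803 30.001712143421173
slide mm 19.280532102753956
wrist green_mark [ 0.4346 -0.3312  0.0623] 0.66 [ 19. 299.]
top green_mark [ 5.574e-01  3.524e-01 -4.000e-04] 0.66 [160. 194.]
top pin_medium [0.6608 0.3309 0.0358] 0.7 [169. 155.]
scene green_mark [ 0.4338 -0.3333  0.0605] 0.76 [371. 248.]
scene pin_medium [0.3852 0.2668 0.0312] 0.48 [180. 210.]
```

play_rows(plan=[[0, 0.1, 0, 0, 0, 0], [0, 0.2, 0, 0, 0, 0], [0, 0.2, 0, 0, 0, 0], [0, 0.2, 0, 0, 0, 0], [0, 0.2, 0, 0, 0, 0], [0, 0.2, 0, 0, 0, 0], [0, 0.15, 0, 0, 0, 0], [0, 0.1, 0, 0, 0, 0], [0, 0.03, 0, 0, 0, 0], [0, 0, 0, 0, 0, 0], [0, 0, 0, 0, 0, 0], [0, 0, 0, 0, 0, 0], [0, 0, 0, 0, 0, 0], [0, 0, 0, 0, 0, 0], [0, 0, 0, 0, 0, 0]])

```text
clock: 19.1
tool_pos: [0.4197, -0.2238, 0.0476]
orientation: [-179.9, 0.1, -171.2]
force: [0.3, -16.6, 1.1]
opening: 0.0138
gripper_force: 30.0
```

```bash
python3 rd.py r2 && python3 - <<'E'
import cv2,numpy as np
a=cv2.imread("pics/r2_wrist.png")[150:420,0:280]; b=cv2.imread("pics/r2_scene.png")[215:285,335:435]
cv2.imwrite("pics/r2.png",np.hstack([cv2.resize(a,(400,386)),cv2.resize(b,(400,386),interpolation=2)]))
E
```

```text
[ 0.41966057 -0.22377864  0.04758943] [  0.26094753 -16.56303341   1.07661038] 0.01383511719831778 30.0016987323761
slide mm 32.43645508235667
wrist green_mark [ 0.4365 -0.3225  0.0613] 0.95 [  9. 305.]
wrist pointer [ 0.4315 -0.32    0.0627] 0.59 [ 13. 296.]
top pin_medium [0.4462 0.2627 0.0368] 0.69 [183. 234.]
scene green_mark [ 0.4352 -0.316   0.0655] 0.83 [364. 244.]
scene pointer [ 0.5963 -0.2076  0.0018] 0.17 [347. 227.]
scene pin_medium [ 0.4527 -0.4428  0.0597] 0.71 [418. 257.]
```

View pics/r2.png

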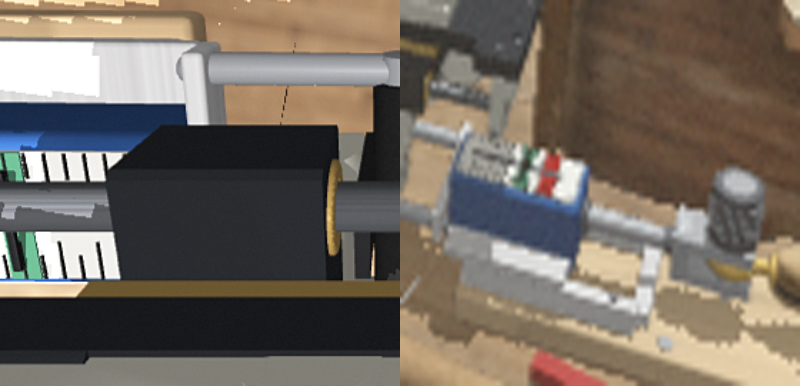

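The pointer stands in the green band in the wrist crop, at about (15,245), with green from 0 to 40. The pull of 16.5 N and slide of 32.4 mm both put the reading near 30 mm, and the pin is upright and home. I hand it in.

```bash
python3 -c "
from plant import *
print(close_job())"
```

```text
the job is handed in; nothing more can be done
None
```

The medium pin is home through the fork and ring, and I handed the job in while holding the handle at about 30 mm, in the green band; close_job returned no verdict, and that reading comes from the slide, pull force and wrist picture.

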